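# Box up and seal the finished cigar tubes

### The arm

A 7-joint arm with a two-finger parallel gripper is mounted at the origin on the work surface. World frame = base frame: x ahead of the robot, y to its left, z up, the work surface at z = 0. Lengths are in m, angles in rad, forces in N, time in s.
With the tool pointing down it reaches from about 0.4 to 0.925 m from the base axis. Payload 4.1 kg.
Tool frame: the origin (TCP) lies at the very end of the fingers, on their centre line; the grasp point (between the pads) lies 19 mm behind it; z points along the fingers, y is the line along which they close (so a half turn about z gives the same grasp; the last joint's range is limited). The gripper opens to 85 mm and grips with 20 to 120 N. Pads are 22 mm wide; open, the fingers measure 114 mm over their backs; the gripper's body (76 mm by 85 mm) begins 54 mm behind the grasp point. The pads swing forward as they close: fully open they stand 13 mm farther back than shut.
Start: joints at [1.07, 0.398, 0.045, 1.537, -0.019, 1.207, -0.051], TCP at [0.254, -0.598, 0.231] pointing down, gripper open.
Joint ranges: [-2.82, 2.82], [-0.49, 2.23], [-1.37, 1.46], [0, 2.46], [-1.36, 4.5], [0.23, 2], [-2.94, 2.94]. Speed limits (rad/s): [2.57, 2.57, 3.14, 3.14, 3.14, 3.14, 3.14].

### API

Orientations are given as a unit quaternion [w, x, y, z].
In Python, from bench import manip gives the robot as it stands.
- The arm moves only by the shell command python3 -m handwheel 'ROWS' [FORCE]. ROWS is JSON, a list of rows, each a list of 7 numbers: the shift along the tool's x, y, z in mm, then the turn, a rotation vector about the tool's x, y, z in degrees, then the finger opening in mm, from 0 to 85.4. In form: [[x, y, z, ax, ay, az, jaw], ...]. A call has 1 to 20 rows; each row shifts and turns the commanded pose from where the row before left it, along the tool's axes as they then stand; what a row does not reach is not made up. A row lasts 1/10 s, in which the tool goes at most 50 mm and 8.59 degrees, less where a joint would pass 70% of its speed; a pose out of reach is approached as far as the arm can. A call with a gripper value outside its range is refused whole. The fingers move at their own pace and stop on an object; FORCE is the grip in N (left out, the last holds). Time passes only in rows, so rows that do not move let the fingers close. It gives the time, the measured TCP pose, the force, the opening and the grip force at its end, in the units of the state.
- manip.get_obs(): the state, without advancing time (a new reading comes with each control period).
- manip.capture(name): name is "scene" or "top" or "wrist"; returns the picture (480x640x3 uint8, blue, green, red); there is no depth.
- manip.camera_info(name): a dict with "mtx" (3x3 intrinsics, pixels), "position" and "attitude" of the camera in the world; the wrist camera has in their place "T_tool_cam" (4x4, takes a point from camera to tool coordinates, whose origin is the TCP and whose axes are the flange's). Camera axes: x right, y down, z forward; pixel columns grow to the right and rows downward; lengths in m; the calibration is good to about 2 mm. A picture is of the moment at which its call begins: read the wrist's pose just before it. camera_info takes no time and is no camera call.
- manip.hand_in(): hands the job in; it is judged then, once.
The state is a dict: "time": time; "joint_pos": joint angles; "dq": joint speeds; "tau": joint torques, N m; "tcp_pos": TCP position; "orientation": TCP orientation; "wrist_force": force on the tool from outside, world axes, zero at the start; "moment": the same for the moment, N m; "grip_width": opening from 0.0 (shut) to 1.0 (fully open); "finger_force": force on a finger pad.
Only numpy, scipy, OpenCV 4.12 (cv2) and the standard library are available. Lean on these libraries where they do the work, as an engineer would, in place of code of your own. Each camera call takes 0.05 s, during which the arm holds its last target. There are 200 camera calls.

### The job

Lay every cigar tube that is on the bench flat in a groove of the open cedar box, then shut the box's lid fully. After that swing the green stamp arm down level across the lid, push its red plunger right down to the stop to seal the box, and let the plunger spring back up, leaving lid and arm down and the other things on the bench where they are.

Things in the scene. Friction and masses are not known exactly. Their poses are not given: they have to be found in the camera images.
- cedar_box: open cedar box, fixed to the bench. Origin: centre of its underside, on the bench; x away from the robot (175 outside, 163 inside), y along its long side (226 outside, 214 inside), z up. Walls 6 thick, rim 50 high. A stamp post, 92 high, stands beside it at y = 147 (foot 110 x 60 x 12)
- cedar_box_in (a point): centre of the box's inner floor, 6 above its underside, same axes. Five ridges, 6 high and 10 wide, run along x on the floor at y = -90, -45, 0, 45, 90, leaving four grooves 35 wide with centre lines at y = -67.5, -22.5, 22.5, 67.5. A tube flat in a groove has its centre 17 above the box's underside
- lid (a joint): hinge angle of the box's flat wooden lid (175 x 226 x 8), rad: 0 shut flat on the rim, about 1.57 upright, 1.9 fully back; a stiff hinge that stays where it is left and is pushed over with about 1.5 N at its free edge
- lid_hinge (a point): point on the lid's hinge line, at the middle of the box's far (+x) rim, 50.5 above the bench, in the plane of the lid's inner (under) face; the hinge line runs along the box's y
- lid_handle (a point): centre of the grip of the brass knob on the lid's outer face (28 across, 43 high), 30 from the lid's free edge and midway along it; 35 out from the outer face
- stamp_arm (a joint): hinge angle of the green stamp arm beside the box, rad: 0 down, level across the closed lid; about 1.57 upright; 1.9 fully back. A bar 26 wide (along the box's x) and 12 thick, stiff hinge, stays where it is left; about 2 to 4 N at its end swings it down
- stamp_hinge (a point): the arm's hinge: in the box's frame at x = 0, y = 147, z = 78, axis along the box's x. When down the arm points to the box's -y, its mid-plane at the height of the hinge (upper face 6 above it); its end is 205 from the hinge. When down nothing of the arm presses on the lid
- stamp_tab (a point): point on the arm's outer face (the upper face when it is down), 188 from the hinge, on the plain tab beyond the plunger: a place to push
- plunger (a joint): travel of the stamp's red spring plunger into its collar on the arm, m: 0 out, 0.012 down at its stop; it springs back by itself. 4.5 N to start it, 8 N at the stop
- plunger_top (a point): centre of the top of the red plunger head (34 across, 14 thick). It is 147 from the arm's hinge and 48 from the arm's mid-plane on the outer side; with the arm down it is over the middle of the box, 126 above the bench, facing up
- tube1: aluminium cigar tube, round, 22 across and 140 long, with an orange 22 x 22 square cap over the last 36 at its +x end, so it does not roll; about 40 g. Origin at the middle of its length on its axis; x along the tube. Lying on the bench its centre is 11 high. Absent (None from the start) in some runs
- tube2: aluminium cigar tube, round, 22 across and 140 long, with an orange 22 x 22 square cap over the last 36 at its +x end, so it does not roll; about 40 g. Origin at the middle of its length on its axis; x along the tube. Lying on the bench its centre is 11 high. Absent (None from the start) in some runs
- tube3: aluminium cigar tube, round, 22 across and 140 long, with an orange 22 x 22 square cap over the last 36 at its +x end, so it does not roll; about 40 g. Origin at the middle of its length on its axis; x along the tube. Lying on the bench its centre is 11 high. Absent (None from the start) in some runs
- tube4: aluminium cigar tube, round, 22 across and 140 long, with an orange 22 x 22 square cap over the last 36 at its +x end, so it does not roll; about 40 g. Origin at the middle of its length on its axis; x along the tube. Lying on the bench its centre is 11 high. Absent (None from the start) in some runs
- ashtray: bystander to leave in place: black round ashtray bowl, 120 across, 30 high; origin at the centre of its underside
- paste_jar: bystander to leave in place: amber glass jar, 64 across, 70 high; origin at the centre of its underside
- mould: bystander to leave in place: wooden cigar mould, 70 x 200 x 45 high; origin at the centre of its underside
- lighter: bystander to leave in place: blue lighter lying flat, 80 x 26 x 14; origin at the centre of its underside
- knife: bystander to leave in place: round-handled bench knife, 190 long, lying flat (handle 22 high); origin on its underside where handle and blade meet, x towards the blade
- band_tin: bystander to leave in place: round brass tin, 70 across, 40 high; origin at the centre of its underside
Not all that is in view belongs to the job. Leave any purple look-alike of the tube4 alone.

How it is judged:
By the outcome, as a careful person would: the job done as asked, in the order asked, and still so for the second after the job is handed in, with the robot touching nothing.
Of tube1, tube2, tube3, tube4 only 3 to 4 are there at a start; the rules pass over those that are not, and their reading is None.
At some moment in a run one of tube1, tube2, tube3, tube4 may be knocked a few centimetres aside while the robot is not near it.
Once in a run the grip may slacken for a moment while it holds something.
It also fails if it takes over 210 s, if anything falls off the work surface, if the arm or the gripper's body presses on something with over 40 N, if the wrist force passes 120 N, or if a joint passes its speed limit or range.

## Working session

There is one attempt and no reset: what is moved stays moved. The work goes in short steps, Python scripts to look and compute and a shell command to move; the robot and the scene stay as the last step left them, time stands still between calls to the robot, and variables do not carry over. Pictures are saved under pics/ and viewed, at most 14 in all, crops included, and the job is handed in when it is done.

```bash
ls; mkdir -p pics; cat > h.py <<'E'
import numpy as np, cv2
from bench import manip
from scipy.spatial.transform import Rotation as R
def Rq(q): return R.from_quat([q[1],q[2],q[3],q[0]]).as_matrix()
def cam(name,obs=None):
    c=manip.camera_info(name); K=np.array(c["mtx"])
    if name=="wrist":
        o=obs or manip.get_obs(); T=np.eye(4); T[:3,:3]=Rq(o["orientation"]); T[:3,3]=o["tcp_pos"]
        T=T@np.array(c["T_tool_cam"]); return K,T[:3,:3],T[:3,3]
    a=np.array(c["attitude"]); return K,(Rq(a) if a.size==4 else a),np.array(c["position"])
def ray(C,uv):
    K,Rm,p=C; d=Rm@np.linalg.inv(K)@np.array([uv[0],uv[1],1.]); return p,d/np.linalg.norm(d)
def onz(C,uv,z):
    p,d=ray(C,uv); return p+d*(z-p[2])/d[2]
def proj(C,P):
    K,Rm,p=C; q=K@(Rm.T@(np.array(P)-p)); return q[:2]/q[2]
def tri(C1,u1,C2,u2):
    p,d=ray(C1,u1); q,e=ray(C2,u2)
    s=np.linalg.lstsq(np.c_[d,-e],q-p,rcond=None)[0]
    a,b=p+d*s[0],q+e*s[1]; return (a+b)/2,np.linalg.norm(a-b)
E
python3 - <<'E'
from h import *
o=manip.get_obs(); print(o); print(manip.camera_info("wrist"))
for n in("scene","top"):
    print(manip.camera_info(n)); cv2.imwrite(f"pics/{n}0.png",manip.capture(n))
E
```

```text
pics
{'time': 0.0, 'joint_pos': array([ 1.06998482,  0.39918891,  0.04502572,  1.53786642, -0.01872443,
        1.20692181, -0.05066441]), 'dq': array([ 0.00082328,  0.00012742,  0.00091685,  0.00092741,  0.00115653,
       -0.00082269,  0.00094981]), 'tau': array([ 2.61194209e-04, -4.75118673e+01,  1.36486128e+00, -2.54215443e+01,
        1.16894257e-02,  9.56428150e-03,  1.29342041e-05]), 'tcp_pos': array([ 0.25398882, -0.59763137,  0.23027134]), 'orientation': array([-9.49273483e-04,  9.79871117e-01,  1.99628732e-01, -2.49204065e-04]), 'wrist_force': array([-0.47674081, -0.34075845, -0.24608388]), 'moment': array([0.04981461, 0.01446581, 0.04771835]), 'finger_force': 0.0, 'grip_width': 1.00142196733748}
{'mtx': array([[346.84281901,   0.        , 319.31809622],
       [  0.        , 346.84281901, 237.25767775],
       [  0.        ,   0.        ,   1.        ]]), 'T_tool_cam': array([[ 1.90877196e-04, -9.45439718e-01, -3.25797029e-01,
         8.51498755e-02],
       [ 9.99999981e-01,  1.72340250e-04,  8.57585326e-05,
         4.58548447e-04],
       [-2.49315817e-05, -3.25797039e-01,  9.45439733e-01,
        -1.42473679e-01],
       [ 0.00000000e+00,  0.00000000e+00,  0.00000000e+00,
         1.00000000e+00]])}
{'mtx': array([[441.86135674,   0.        , 319.37098042],
       [  0.        , 441.86135674, 236.34784676],
       [  0.        ,   0.        ,   1.        ]]), 'position': array([1.37317612, 0.01807252, 0.95131732]), 'attitude': array([-0.25288706,  0.58917679,  0.70648682, -0.2996585 ])}
{'mtx': array([[483.84855065,   0.        , 318.39432547],
       [  0.        , 483.84855065, 246.16154532],
       [  0.        ,   0.        ,   1.        ]]), 'position': array([ 0.36357471, -0.14693836,  1.1828281 ]), 'attitude': array([ 0.05344626, -0.69695341,  0.71395632, -0.04081451])}
```

View pics/scene0.png

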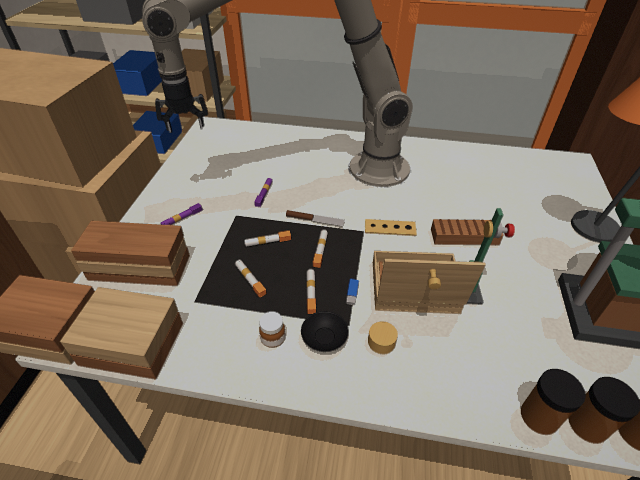

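View pics/top0.png

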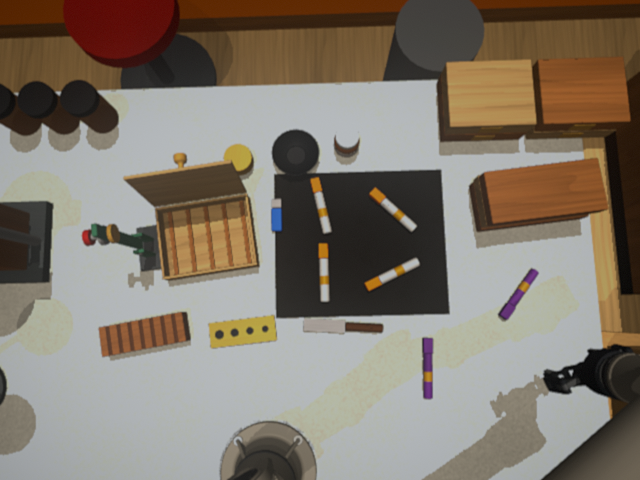

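The top view shows four white tubes with orange caps on the black mat, at about (321,205), (393,209), (324,272) and (392,274). Their purple look-alikes are at (428,368) and (519,294), so I'll leave those. The box is at (207,235) with its lid leaned back, the stamp arm is up at (115,238), and the lighter is at (277,215).

```bash
cat >> h.py <<'E'
def tubes(name,im,roi):
    """list of (cap-end px, plain-end px) from orange+white blobs within roi polygon"""
    hsv=cv2.cvtColor(im,cv2.COLOR_BGR2HSV)
    m=((hsv[...,2]>110)&~((hsv[...,0]>95)&(hsv[...,0]<160)&(hsv[...,1]>90))).astype(np.uint8)
    r=np.zeros_like(m); cv2.fillPoly(r,[np.array(roi,np.int32)],1); m&=r
    out=[]
    n,l,st,_=cv2.connectedComponentsWithStats(m)
    for i in range(1,n):
        if not 150<st[i,4]<3000: continue
        ys,xs=np.where(l==i); P=np.c_[xs,ys].astype(np.float32)
        (c,(w,h),a)=cv2.minAreaRect(P)
        if max(w,h)<2.0*min(w,h): continue
        vx,vy,x0,y0=cv2.fitLine(P,cv2.DIST_L2,0,.01,.01).ravel(); t=(P-[x0,y0])@[vx,vy]
        e=[np.array([x0,y0])+np.array([vx,vy])*s for s in(t.min(),t.max())]
        O=P[(hsv[ys,xs,1]>150)&(hsv[ys,xs,0]<25)]
        oc=O.mean(0); 
        if np.linalg.norm(e[0]-oc)>np.linalg.norm(e[1]-oc): e=e[::-1]
        out.append((e[0],e[1]))
    return out
E
python3 - <<'E'
from h import *
t=cv2.imread("pics/top0.png"); s=cv2.imread("pics/scene0.png")
T=cam("top"); S=cam("scene")
tt=tubes("top",t,[(284,178),(438,172),(444,308),(281,312)])
# mat region in scene by projecting
mat=[onz(T,p,0.0) for p in [(284,178),(438,172),(444,308),(281,312)]]
roi=[proj(S,p) for p in mat]; ss=tubes("scene",s,roi)
print(len(tt),len(ss),[np.round(p,3) for p in mat])
for a,b in tt:
    A,B=onz(T,a,.011),onz(T,b,.011); c=(A+B)/2
    m=(a+b)/2
    best=min(ss,key=lambda e:np.linalg.norm((e[0]+e[1])/2-proj(S,c)),default=None)
    X=[tri(T,a,S,best[0]),tri(T,b,S,best[1]),tri(T,m,S,(best[0]+best[1])/2)] if best else []
    print(a.round(),b.round(),"cap",A.round(4),"plain",B.round(4),"c",c.round(4),"len",np.linalg.norm(A-B).round(3),"yaw",np.degrees(np.arctan2(*(A-B)[1::-1])).round(1))
    print("   tri",[(x.round(4),round(r,4)) for x,r in X])
a=cv2.resize(t[140:290,70:270],None,fx=4,fy=4,interpolation=cv2.INTER_CUBIC); cv2.imwrite("pics/box.png",a)
b=cv2.resize(t[160:410,270:550],None,fx=2.4,fy=2.4,interpolation=cv2.INTER_CUBIC); cv2.imwrite("pics/tub.png",b)
E
```

```text
4 4 [array([ 0.698, -0.045,  0.   ]), array([ 0.702, -0.432,  0.   ]), array([ 0.364, -0.427,  0.   ]), array([ 0.364, -0.033,  0.   ])]
[314. 177.] [327. 232.] cap [ 0.6946 -0.1208  0.011 ] plain [ 0.5556 -0.1499  0.011 ] c [ 0.6251 -0.1354  0.011 ] len 0.142 yaw 11.8
   tri [(array([ 0.695 , -0.1211,  0.0099]), np.float64(0.0006)), (array([ 0.5542, -0.1512,  0.021 ]), np.float64(0.0028)), (array([ 0.6246, -0.1362,  0.0117]), np.float64(0.0015))]
[372. 190.] [414. 228.] cap [ 0.6579 -0.2631  0.011 ] plain [ 0.5596 -0.3628  0.011 ] c [ 0.6088 -0.313   0.011 ] len 0.14 yaw 45.4
   tri [(array([ 0.658 , -0.2618,  0.0094]), np.float64(0.0029)), (array([ 0.559 , -0.3642,  0.019 ]), np.float64(0.0058)), (array([ 0.6082, -0.313 ,  0.0119]), np.float64(0.0002))]
[323. 243.] [325. 301.] cap [ 0.5289 -0.1385  0.011 ] plain [ 0.3874 -0.1397  0.011 ] c [ 0.4582 -0.1391  0.011 ] len 0.142 yaw 0.5
   tri [(array([ 0.5297, -0.14  ,  0.0075]), np.float64(0.0031)), (array([ 0.3873, -0.1402,  0.0209]), np.float64(0.0009)), (array([ 0.4578, -0.1404,  0.0108]), np.float64(0.0026))]
[366. 286.] [418. 261.] cap [ 0.4202 -0.2408  0.011 ] plain [ 0.4798 -0.3679  0.011 ] c [ 0.45   -0.3044  0.011 ] len 0.14 yaw 115.1
   tri [(array([ 0.4202, -0.2411,  0.0137]), np.float64(0.001)), (array([ 0.4795, -0.3675,  0.0155]), np.float64(0.001)), (array([ 0.4499, -0.3046,  0.0144]), np.float64(0.0018))]
```

View pics/box.png

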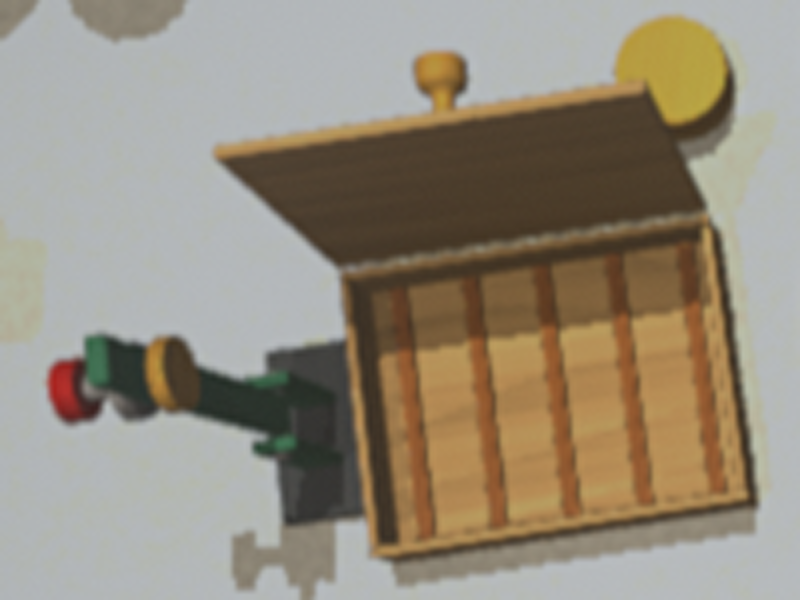

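View pics/tub.png

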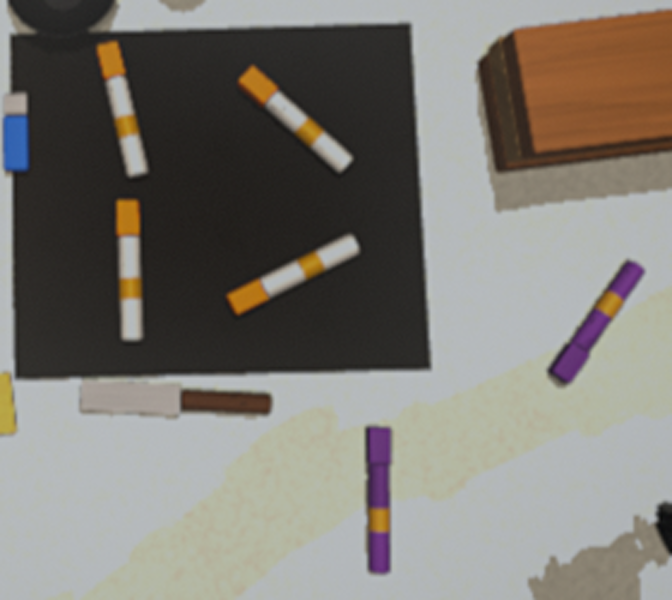

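The enlarged crop confirms that the four white-and-orange tubes are the job and that the two purple ones are look-alikes. In the box crop, the outer rim corners are at near-left (376,556), near-right (753,500), far-left (343,274) and far-right (710,218).

```bash
python3 - <<'E'
from h import *
T=cam("top"); S=cam("scene")
f=lambda u,v:(u/4+70-.375,v/4+140-.375)
P={k:onz(T,f(*p),.05) for k,p in dict(nl=(376,556),nr=(753,500),fl=(343,274),fr=(710,218)).items()}
for k in P: print(k,P[k].round(4))
print("len",[np.linalg.norm(P[a]-P[b]).round(4) for a,b in(("nl","nr"),("fl","fr"),("nl","fl"),("nr","fr"))])
y=(P["nl"]+P["fl"]-P["nr"]-P["fr"]); x=P["fl"]+P["fr"]-P["nl"]-P["nr"]
print("yaw y",np.degrees(np.arctan2(-y[0],y[1])),"yaw x",np.degrees(np.arctan2(x[1],x[0])),"c",sum(P.values())/4)
for v,px in((90,((404,295),(425,535))),(45,((475,290),(498,525))),(0,((547,275),(571,512))),(-45,((618,265),(645,500))),(-90,((690,250),(716,490)))):
    print(v,[onz(T,f(*p),.012).round(4) for p in px])
# lid free edge angle; knob
o=manip.get_obs(); print("tool R",Rq(o["orientation"]).round(3))
E
```

```text
nl [0.448 0.238 0.05 ]
nr [0.4756 0.0152 0.05  ]
fl [0.618  0.2613 0.05  ]
fr [0.6464 0.0401 0.05  ]
len [np.float64(0.2245), np.float64(0.2231), np.float64(0.1717), np.float64(0.1726)]
yaw y 7.186296574631995 yaw x 8.046731900770732 c [0.54699976 0.13863924 0.05      ]
90 [array([0.6123, 0.2367, 0.012 ]), array([0.4629, 0.2211, 0.012 ])]
45 [array([0.6142, 0.1925, 0.012 ]), array([0.4679, 0.1765, 0.012 ])]
0 [array([0.6225, 0.1477, 0.012 ]), array([0.4748, 0.1319, 0.012 ])]
-45 [array([0.6276, 0.1036, 0.012 ]), array([0.481 , 0.0866, 0.012 ])]
-90 [array([0.6359, 0.0588, 0.012 ]), array([0.486 , 0.0432, 0.012 ])]
tool R [[ 0.92   0.391 -0.001]
 [ 0.391 -0.92   0.002]
 [-0.    -0.002 -1.   ]]
```

```bash
cat >> h.py <<'E'
def go(x,y,z,yaw):
    o=manip.get_obs(); M=Rq(o["orientation"]); p=np.array(o["tcp_pos"])
    cy=np.degrees(np.arctan2(M[1,0],M[0,0])); 
    Y=np.radians(yaw); G=np.array([[np.cos(Y),np.sin(Y),0],[np.sin(Y),-np.cos(Y),0],[0,0,-1]])
    rv=np.degrees(R.from_matrix(M.T@G).as_rotvec())
    print("at",p.round(4),"yaw",cy.round(2),"t",round(o["time"],1),"| first turn",rv.round(2),"then shift",(G.T@(np.array([x,y,z])-p)*1e3).round(1),"| or shift first",(M.T@(np.array([x,y,z])-p)*1e3).round(1))
E
python3 -c "
from h import *
go(.45,-.3044,.2,115.1)"
```

```text
at [ 0.254  -0.5977  0.2303] yaw 23.03 t 0.1 | first turn [-8.000e-02 -8.000e-02 -9.207e+01] then shift [182.5 301.9  30.3] | or shift first [ 295.1 -193.2   30.7]
```

```bash
python3 -m handwheel '[[29.5,-19.3,3,0,0,0,85],[29.5,-19.3,3,0,0,0,85],[29.5,-19.3,3,0,0,0,85],[29.5,-19.3,3,0,0,0,85],[29.5,-19.3,3,0,0,0,85],[29.5,-19.3,3,0,0,0,85],[29.5,-19.3,3,0,0,0,85],[29.5,-19.3,3,0,0,0,85],[29.5,-19.3,3,0,0,0,85],[29.5,-19.3,3,0,0,0,85]]' 40
python3 -m handwheel '[[0,0,0,0,0,-8.37,85],[0,0,0,0,0,-8.37,85],[0,0,0,0,0,-8.37,85],[0,0,0,0,0,-8.37,85],[0,0,0,0,0,-8.37,85],[0,0,0,0,0,-8.37,85],[0,0,0,0,0,-8.37,85],[0,0,0,0,0,-8.37,85],[0,0,0,0,0,-8.37,85],[0,0,0,0,0,-8.37,85],[0,0,0,0,0,-8.37,85],[0,0,0,0,0,0,85]]'
cat >> h.py <<'E'
def blobs(im,C,zr=.011,draw=None):
    """white/orange tubes anywhere on the dark mat, wrist view"""
    return tubes("w",im,[(0,0),(639,0),(639,479),(0,479)])
E
python3 - <<'E'
from h import *
o=manip.get_obs(); C=cam("wrist",o); im=manip.capture("wrist"); cv2.imwrite("pics/w1.png",im)
go(.45,-.3044,.2,115.1)
for a,b in blobs(im,C):
    A,B=onz(C,a,.011),onz(C,b,.011); print(a.round(),b.round(),A.round(4),B.round(4),((A+B)/2).round(4),np.linalg.norm(A-B).round(3))
E
```

```text
time: 1.1
tcp_pos: [0.4505, -0.3038, 0.2009]
orientation: [-0.0, 0.98, 0.2, -0.0]
wrist_force: [1.2, 0.9, -0.3]
grip_width: 0.993
finger_force: 0.0
time: 2.3
tcp_pos: [0.4499, -0.3051, 0.2009]
orientation: [-0.0, 0.537, 0.844, 0.0]
wrist_force: [0.5, 0.0, -0.3]
grip_width: 0.993
finger_force: 0.0
at [ 0.4499 -0.3052  0.201 ] yaw 114.92 t 2.4 | first turn [-0.02 -0.03 -0.18] then shift [0.7 0.4 1. ] | or shift first [0.7 0.4 1. ]
```

View pics/w1.png

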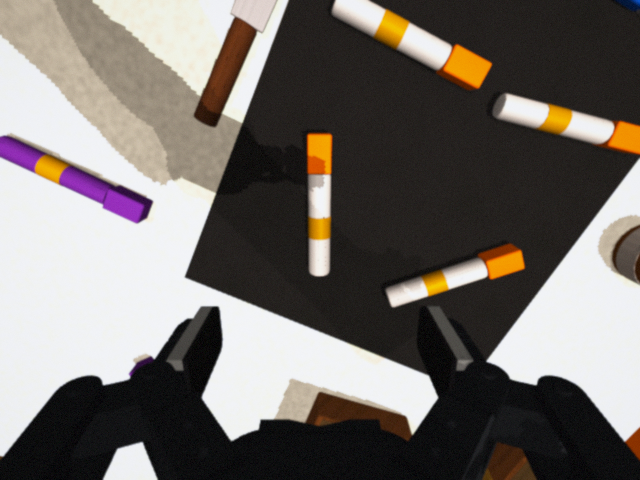

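The wrist view shows tube 4 upright in the frame, from its cap at (319,133) to its plain end at (319,275), centred between the jaws. The other three tubes are also on the mat.

```bash
sed -i 's/<3000/<12000/' h.py; cat >> h.py <<'E'
def look(n):
    o=manip.get_obs(); C=cam("wrist",o); im=manip.capture("wrist"); cv2.imwrite(f"pics/{n}.png",im)
    for a,b in blobs(im,C):
        A,B=onz(C,a,.011),onz(C,b,.011); L=np.linalg.norm(A-B)
        if .12<L<.16: print(a.round(),b.round(),"c",((A+B)/2).round(4),"len",L.round(3),"yaw",np.degrees(np.arctan2(*(A-B)[1::-1])).round(1))
    return C,im
E
python3 - <<'E'
from h import *
look("w2"); im=cv2.imread("pics/w1.png"); 
E
```

```text
[485.  75.] [334.   1.] c [ 0.4602 -0.1388  0.011 ] len 0.145 yaw 2.2
[642. 140.] [500. 104.] c [ 0.6258 -0.1355  0.011 ] len 0.141 yaw 12.1
[319. 133.] [319. 276.] c [ 0.4516 -0.3065  0.011 ] len 0.145 yaw 115.0
[523. 254.] [388. 298.] c [ 0.6115 -0.3127  0.011 ] len 0.145 yaw 45.7
```

```bash
python3 -m handwheel '[[1,0.5,25,0,0,0,60],[0,0,30,0,0,0,60],[0,0,30,0,0,0,60],[0,0,30,0,0,0,60],[0,0,25,0,0,0,60],[0,0,20,0,0,0,60],[0,0,15,0,0,0,60],[0,0,10,0,0,0,60],[0,0,6,0,0,0,60],[0,0,4,0,0,0,60],[0,0,0,0,0,0,40],[0,0,0,0,0,0,15],[0,0,0,0,0,0,15],[0,0,0,0,0,0,15],[0,0,0,0,0,0,15],[0,0,0,0,0,0,15]]' 60
python3 -c "
from h import *
go(.45,-.305,.2,187)"
```

```text
time: 4.0
tcp_pos: [0.4509, -0.3045, 0.0073]
orientation: [0.001, 0.537, 0.844, -0.0]
wrist_force: [-1.1, -0.1, 5.4]
grip_width: 0.225
finger_force: 59.0
at [ 0.4509 -0.3045  0.0073] yaw 115.09 t 4.0 | first turn [-2.000e-02  9.000e-02 -7.191e+01] then shift [   0.9   -0.4 -192.7] | or shift first [  -0.3   -0.9 -192.7]
```

```bash
python3 -m handwheel '[[0,0,-10,0,0,0,15],[0,0,-25,0,0,0,15],[0,0,-35,0,0,0,15],[0,0,-40,0,0,0,15],[0,0,-40,0,0,-8,15],[0,0,-40,0,0,-8,15],[0,0,0,0,0,-8,15],[0,0,0,0,0,-8,15],[0,0,0,0,0,-8,15],[0,0,0,0,0,-8,15],[0,0,0,0,0,-8,15],[0,0,0,0,0,-8,15],[0,0,0,0,0,-8,15],[0,0,0,0,0,0,15]]'
python3 -c "
from h import *
go(.5388,.2056,.2,187)"
```

```text
time: 5.4
tcp_pos: [0.45, -0.304, 0.1966]
orientation: [0.0, -0.062, 0.998, -0.0]
wrist_force: [-0.1, -0.7, 0.0]
grip_width: 0.231
finger_force: 58.7
at [ 0.45   -0.304   0.1966] yaw -172.93 t 5.4 | first turn [-0.    0.    0.07] then shift [-150.2  495.    -3.4] | or shift first [-150.9  494.8   -3.5]
```

```bash
python3 -m handwheel '[[-7,20,0,0,0,0,15],[-10,35,0,0,0,0,15],[-12,40,0,0,0,0,15],[-12,40,0,0,0,0,15],[-12,40,0,0,0,0,15],[-12,40,0,0,0,0,15],[-12,40,0,0,0,0,15],[-12,40,0,0,0,0,15],[-12,40,0,0,0,0,15],[-12,40,0,0,0,0,15],[-12,40,0,0,0,0,15],[-12,40,0,0,0,0,15],[-12,30,0,0,0,0,15],[-11,15,0,0,0,0,15],[0,0,0,0,0,0,15],[0,0,0,0,0,0,15]]'
python3 - <<'E'
from h import *
o=manip.get_obs(); C=cam("wrist",o); im=manip.capture("wrist"); cv2.imwrite("pics/w3.png",im)
go(.5388,.2056,.2,187)
print(o["grip_width"]); import pickle; pickle.dump(C,open("w3.pkl","wb"))
E
```

```text
time: 7.0
tcp_pos: [0.5469, 0.2113, 0.196]
orientation: [-0.0, -0.061, 0.998, -0.001]
wrist_force: [0.2, -0.3, -0.3]
grip_width: 0.228
finger_force: 58.8
at [0.547  0.2104 0.196 ] yaw -173.05 t 7.0 | first turn [-0.09 -0.05 -0.05] then shift [ 8.8 -3.8 -4. ] | or shift first [ 8.8 -3.8 -4. ]
0.2276847665223618
```

View pics/w3.png

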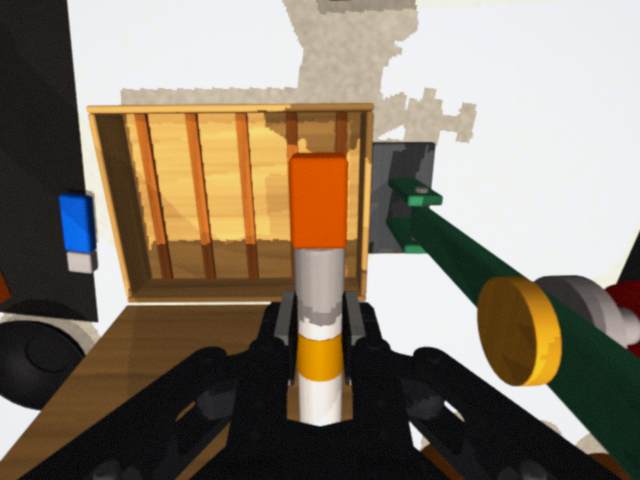

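The box is seen from above with the held tube (its cap at (319,200)) well aligned. The rim's near corners are at (88,107) and (373,104), the far corners at (129,303) and (366,299), and the five ridges start at about u = 140, 191, 241, 292 and 340 along v = 113.

```bash
python3 - <<'E'
from h import *
import pickle
C=pickle.load(open("w3.pkl","rb")); T=cam("top")
f=lambda u,v:(u/4+70-.375,v/4+140-.375)
W=dict(nl=(373,104),nr=(88,106),fl=(366,299),fr=(129,303)); t=dict(nl=(376,556),nr=(753,500),fl=(343,274),fr=(710,218))
P={}
for k in W:
    P[k]=onz(C,W[k],.05); print(k,P[k].round(4),"tri",[np.round(q,4) for q in tri(C,W[k],T,f(*t[k]))])
print("lens",[np.linalg.norm(P[a]-P[b]).round(4) for a,b in(("nl","nr"),("fl","fr"),("nl","fl"),("nr","fr"))])
y=P["nl"]-P["nr"]; print("yaw",np.degrees(np.arctan2(-y[0],y[1])))
for v,u,u2 in((-90,140,167),(-45,191,209),(0,241,252)):
    a,b=onz(C,(u,113),.012),onz(C,(u2,279),.012); print(v,a.round(4),b.round(4),np.degrees(np.arctan2(*(b-a)[1::-1])).round(1))
E
```

```text
nl [0.4495 0.241  0.05  ] tri [array([0.4489, 0.2429, 0.0358]), np.float64(0.0003)]
nr [0.4781 0.0209 0.05  ] tri [array([0.4774, 0.0162, 0.0423]), np.float64(0.0021)]
fl [0.6187 0.2639 0.05  ] tri [array([0.619 , 0.2632, 0.0481]), np.float64(0.0024)]
fr [0.6503 0.043  0.05  ] tri [array([0.6489, 0.0415, 0.0485]), np.float64(0.0047)]
lens [np.float64(0.2219), np.float64(0.2231), np.float64(0.1708), np.float64(0.1737)]
yaw 7.391664207476216
-90 [0.4801 0.0425 0.012 ] [0.6413 0.063  0.012 ] 7.3
-45 [0.4746 0.0874 0.012 ] [0.6359 0.1064 0.012 ] 6.7
0 [0.4692 0.1314 0.012 ] [0.6305 0.1507 0.012 ] 6.8
```

```bash
cat >> h.py <<'E'
BC=np.array([.549,.1408]); BX=np.array([np.cos(np.radians(7)),np.sin(np.radians(7))]); BY=np.array([-BX[1],BX[0]])
def bw(x,y): return BC+x*BX+y*BY
E
python3 -c "
from h import *
p=bw(0,.0675);print(p);go(*p,.016,187)"
```

```text
[0.54077382 0.20779687]
at [0.547  0.2104 0.196 ] yaw -173.05 t 7.0 | first turn [-0.09 -0.05 -0.05] then shift [  6.5  -1.8 180. ] | or shift first [  6.4  -1.5 180. ]
```

```bash
python3 -m handwheel '[[6.5,-1.8,20,0,0,0,15],[0,0,30,0,0,0,15],[0,0,30,0,0,0,15],[0,0,25,0,0,0,15],[0,0,15,0,0,0,15],[0,0,0,0,0,0,15],[0,0,0,0,0,0,15]]'
python3 -c "
from h import *
p=bw(0,.0675);go(*p,.016,187)"
```

```text
time: 7.75
tcp_pos: [0.5416, 0.2089, 0.077]
orientation: [0.001, -0.061, 0.998, -0.0]
wrist_force: [-0.9, -0.5, 0.5]
grip_width: 0.227
finger_force: 58.8
at [0.5416 0.2089 0.077 ] yaw -172.97 t 7.8 | first turn [-0.01  0.06  0.03] then shift [ 1. -1. 61.] | or shift first [ 1. -1. 61.]
```

```bash
python3 -m handwheel '[[1,-1,15,0,0,0,15],[0,0,15,0,0,0,15],[0,0,12,0,0,0,15],[0,0,10,0,0,0,15],[0,0,6,0,0,0,15],[0,0,3,0,0,0,15],[0,0,0,0,0,0,15],[0,0,0,0,0,0,15]]'
python3 -c "
from h import *
p=bw(0,.0675);go(*p,.016,187)"
```

```text
time: 8.55
tcp_pos: [0.5405, 0.2083, 0.0156]
orientation: [0.0, -0.062, 0.998, 0.0]
wrist_force: [-0.2, -0.5, -0.8]
grip_width: 0.223
finger_force: 58.8
at [0.5405 0.2083 0.0156] yaw -172.9 t 8.6 | first turn [0.01 0.04 0.1 ] then shift [-0.2 -0.6 -0.4] | or shift first [-0.2 -0.6 -0.4]
```

```bash
python3 -m handwheel '[[0,0,0,0,0,0,34],[0,0,0,0,0,0,34],[0,0,0,0,0,0,34],[0,0,-10,0,0,0,34],[0,0,-25,0,0,0,34],[0,0,-40,0,0,0,34],[0,0,-45,0,0,0,34],[0,0,-45,0,0,0,34],[0,0,-20,0,0,0,60],[0,0,0,0,0,0,60]]'
cat >> h.py <<'E'
def toplook(n):
    im=manip.capture("top"); cv2.imwrite(f"pics/{n}.png",im); T=cam("top")
    for a,b in tubes("top",im,[(277,175),(445,170),(449,312),(277,316)]):
        A,B=onz(T,a,.011),onz(T,b,.011); print("c",((A+B)/2).round(4),"yaw",np.degrees(np.arctan2(*(A-B)[1::-1])).round(1),np.linalg.norm(A-B).round(3))
    return T,im
E
python3 - <<'E'
from h import *
T,im=toplook("t2"); o=manip.get_obs(); C=cam("wrist",o); w=manip.capture("wrist")
cv2.imwrite("pics/w4.png",cv2.resize(w[60:340,60:400],None,fx=1.6,fy=1.6)); go(.458,-.1395,.15,180.8)
E
```

```text
time: 9.55
tcp_pos: [0.5423, 0.2097, 0.2051]
orientation: [0.004, -0.062, 0.998, 0.001]
wrist_force: [0.0, 1.0, -0.0]
grip_width: 0.7
finger_force: 0.0
c [ 0.5294 -0.4388  0.011 ] yaw -0.8 0.35
c [ 0.6248 -0.1354  0.011 ] yaw 12.1 0.143
c [ 0.6087 -0.3128  0.011 ] yaw 45.3 0.14
c [ 0.4582 -0.1389  0.011 ] yaw 1.1 0.142
at [0.5401 0.208  0.2008] yaw -172.91 t 9.7 | first turn [-0.03  0.05  6.29] then shift [  87.  -346.3   50.8] | or shift first [ 124.4 -334.6   50.9]h.py:36: RuntimeWarning: Mean of empty slice.
  oc=O.mean(0);
  ret = um.true_divide(
```

View pics/w4.png

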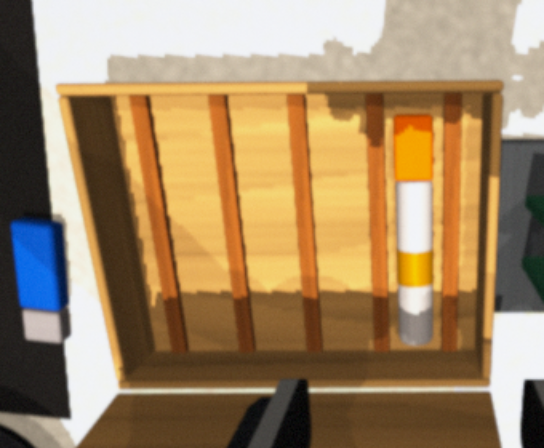

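The first tube lies flat in the +y groove, with its cap at (413,148) in the crop. Next is tube 3 (yaw about 1°).

```bash
python3 -m handwheel '[[12.4,-33.5,0,0,0,0,60],[12.4,-33.5,0,0,0,0,60],[12.4,-33.5,0,0,0,0,60],[12.4,-33.5,0,0,0,0,60],[12.4,-33.5,0,0,0,0,60],[12.4,-33.5,0,0,0,0,60],[12.4,-33.5,0,0,0,0,60],[12.4,-33.5,0,0,0,0,60],[12.4,-33.5,0,0,0,0,60],[12.4,-33.1,0,0,0,6.3,60],[0,0,30,0,0,0,60],[0,0,30,0,0,0,60],[0,0,20,0,0,0,60],[0,0,0,0,0,0,60]]'
python3 -c "
from h import *
look('w5');go(.4585,-.139,.006,180.8)"
```

```text
time: 11.05
tcp_pos: [0.4546, -0.1385, 0.1165]
orientation: [-0.004, -0.007, 1.0, 0.002]
wrist_force: [-0.6, 0.2, 0.1]
grip_width: 0.705
finger_force: 0.0
[317. 328.] [317. 146.] c [ 0.4626 -0.1398  0.011 ] len 0.146 yaw 0.6
at [ 0.4564 -0.1387  0.1183] yaw -179.18 t 11.1 | first turn [ 0.13 -0.29  0.02] then shift [ -2.1  -0.4 112.3] | or shift first [ -2.7  -0.6 112.3]h.py:36: RuntimeWarning: Mean of empty slice.
  oc=O.mean(0);
  ret = um.true_divide(
```

```bash
python3 -m handwheel '[[-3.5,0.4,25,0,0,0,60],[0,0,30,0,0,0,60],[0,0,25,0,0,0,60],[0,0,15,0,0,0,60],[0,0,10,0,0,0,60],[0,0,7,0,0,0,60],[0,0,0,0,0,0,40],[0,0,0,0,0,0,15],[0,0,0,0,0,0,15],[0,0,0,0,0,0,15],[0,0,0,0,0,0,15],[0,0,0,0,0,0,15]]' 60
python3 -m handwheel '[[0,0,-10,0,0,0,15],[0,0,-25,0,0,0,15],[0,0,-35,0,0,0,15],[0,0,-40,0,0,-6.2,15],[0,0,-40,0,0,0,15],[0,0,-10,0,0,0,15],[0,0,0,0,0,0,15],[0,0,0,0,0,0,15]]'
python3 -c "
from h import *
print(manip.get_obs()['finger_force']);go(*bw(0,.0225),.16,187)"
```

```text
time: 12.3
tcp_pos: [0.4628, -0.1391, 0.0093]
orientation: [0.001, -0.007, 1.0, -0.0]
wrist_force: [-1.6, 0.4, 6.7]
grip_width: 0.232
finger_force: 42.2
time: 13.1
tcp_pos: [0.461, -0.1388, 0.1675]
orientation: [-0.001, -0.061, 0.998, 0.0]
wrist_force: [-0.8, 0.2, -0.5]
grip_width: 0.223
finger_force: 61.1
61.13736033439636
at [ 0.461  -0.1388  0.1675] yaw -173.02 t 13.1 | first turn [ 0.01 -0.09 -0.02] then shift [-121.4  289.3    7.5] | or shift first [-121.4  289.4    7.4]
```

```bash
python3 -m handwheel '[[-12.1,28.9,0,0,0,0,15],[-12.1,28.9,0,0,0,0,15],[-12.1,28.9,0,0,0,0,15],[-12.1,28.9,0,0,0,0,15],[-12.1,28.9,0,0,0,0,15],[-12.1,28.9,0,0,0,0,15],[-12.1,28.9,0,0,0,0,15],[-12.1,28.9,0,0,0,0,15],[-12.1,28.9,0,0,0,0,15],[-12.1,28.9,0,0,0,0,15],[0,0,30,0,0,0,15],[0,0,30,0,0,0,15],[0,0,25,0,0,0,15],[0,0,0,0,0,0,15],[0,0,0,0,0,0,15],[0,0,0,0,0,0,15]]'
python3 -c "
from h import *
print(manip.get_obs()['grip_width']);go(*bw(0,.0225),.0175,187)"
```

```text
time: 14.7
tcp_pos: [0.5474, 0.1633, 0.0841]
orientation: [0.001, -0.061, 0.998, 0.0]
wrist_force: [0.1, -0.5, -0.8]
grip_width: 0.228
finger_force: 61.2
0.22787161601511766
at [0.5474 0.1633 0.0841] yaw -173.0 t 14.7 | first turn [0.03 0.07 0.  ] then shift [ 1.2  0.  66.6] | or shift first [ 1.3 -0.  66.5]
```

```bash
python3 -m handwheel '[[1.2,0,20,0,0,0,15],[0,0,15,0,0,0,15],[0,0,12,0,0,0,15],[0,0,10,0,0,0,15],[0,0,6,0,0,0,15],[0,0,3.5,0,0,0,15],[0,0,0,0,0,0,15],[0,0,0,0,0,0,15],[0,0,0,0,0,0,34],[0,0,0,0,0,0,34],[0,0,0,0,0,0,34],[0,0,-10,0,0,0,34],[0,0,-25,0,0,0,34],[0,0,-40,0,0,0,34],[0,0,-45,0,0,0,34],[0,0,-45,0,0,0,60],[0,0,-15,0,0,0,60],[0,0,0,0,0,0,60]]'
python3 - 2>/dev/null <<'E'
from h import *
toplook("t3"); go(.625,-.1355,.12,191.9)
E
```

```text
time: 16.5
tcp_pos: [0.5473, 0.1635, 0.2001]
orientation: [0.003, -0.061, 0.998, 0.0]
wrist_force: [-0.1, 0.6, -0.5]
grip_width: 0.701
finger_force: 0.0
c [ 0.5294 -0.4388  0.011 ] yaw -0.8 0.35
c [ 0.6248 -0.1354  0.011 ] yaw 12.1 0.143
c [ 0.6087 -0.3128  0.011 ] yaw 45.3 0.14
at [0.546  0.1627 0.1977] yaw -173.01 t 16.6 | first turn [-0.03  0.11 -4.91] then shift [ -15.9 -308.1   77.7] | or shift first [ -42.  -305.6   77.9]
```

```bash
python3 -m handwheel '[[-4.2,-30.6,0,0,0,0,60],[-4.2,-30.6,0,0,0,0,60],[-4.2,-30.6,0,0,0,0,60],[-4.2,-30.6,0,0,0,0,60],[-4.2,-30.6,0,0,0,0,60],[-4.2,-30.6,0,0,0,0,60],[-4.2,-30.6,0,0,0,0,60],[-4.2,-30.6,0,0,0,0,60],[-4.2,-30.6,0,0,0,0,60],[-4.2,-30.6,0,0,0,-5,60],[0,0,30,0,0,0,60],[0,0,30,0,0,0,60],[0,0,20,0,0,0,60],[0,0,0,0,0,0,60],[0,0,0,0,0,0,60]]'
python3 - 2>/dev/null <<'E'
from h import *
look('w6');go(.626,-.1355,.007,191.9)
E
```

```text
time: 18.05
tcp_pos: [0.6236, -0.1357, 0.1153]
orientation: [-0.001, -0.105, 0.995, 0.001]
wrist_force: [-0.3, -0.1, -0.0]
grip_width: 0.701
finger_force: 0.0
[140. 248.] [-6. 71.] c [ 0.6104 -0.3159  0.011 ] len 0.143 yaw 43.0
[318. 324.] [318. 140.] c [ 0.6281 -0.1357  0.011 ] len 0.146 yaw 11.8
at [ 0.6247 -0.1357  0.1167] yaw -167.98 t 18.1 | first turn [ 0.02 -0.01  0.12] then shift [-1.300e+00 -1.000e-01  1.097e+02] | or shift first [-1.300e+00 -1.000e-01  1.097e+02]
```

```bash
python3 -m handwheel '[[-1.5,0,25,0,0,0,60],[0,0,30,0,0,0,60],[0,0,25,0,0,0,60],[0,0,15,0,0,0,60],[0,0,10,0,0,0,60],[0,0,5,0,0,0,60],[0,0,0,0,0,0,40],[0,0,0,0,0,0,15],[0,0,0,0,0,0,15],[0,0,0,0,0,0,15],[0,0,0,0,0,0,15],[0,0,0,0,0,0,15]]' 60
python3 -m handwheel '[[0,0,-10,0,0,0,15],[0,0,-25,0,0,0,15],[0,0,-35,0,0,0,15],[0,0,-40,0,0,4.9,15],[0,0,-40,0,0,0,15],[0,0,-10,0,0,0,15],[0,0,0,0,0,0,15],[0,0,0,0,0,0,15]]'
python3 -c "
from h import *
print(manip.get_obs()['finger_force']);go(*bw(0,-.0225),.16,187)"
```

```text
time: 19.3
tcp_pos: [0.6271, -0.1358, 0.0083]
orientation: [0.001, -0.104, 0.995, -0.0]
wrist_force: [-0.9, 0.1, 6.2]
grip_width: 0.225
finger_force: 59.2
time: 20.1
tcp_pos: [0.625, -0.1359, 0.1656]
orientation: [-0.001, -0.062, 0.998, 0.0]
wrist_force: [-0.9, -0.1, -0.5]
grip_width: 0.226
finger_force: 58.8
58.84243547916412
at [ 0.625  -0.1359  0.1656] yaw -172.91 t 20.1 | first turn [ 0.01 -0.12  0.09] then shift [ 41.7 261.4   5.6] | or shift first [ 41.3 261.4   5.7]
```

```bash
python3 -m handwheel '[[20.7,5,0,0,0,0,15],[20.7,20,0,0,0,0,15],[0,29.5,0,0,0,0,15],[0,29.5,0,0,0,0,15],[0,29.5,0,0,0,0,15],[0,29.5,0,0,0,0,15],[0,29.5,0,0,0,0,15],[0,29.5,0,0,0,0,15],[0,29.5,0,0,0,0,15],[0,29.5,0,0,0,0,15],[0,0,30,0,0,0,15],[0,0,30,0,0,0,15],[0,0,22,0,0,0,15],[0,0,0,0,0,0,15],[0,0,0,0,0,0,15],[0,0,0,0,0,0,15]]'
python3 -c "
from h import *
print(manip.get_obs()['grip_width']);go(*bw(0,-.0225),.0175,187)"
```

```text
time: 21.7
tcp_pos: [0.5533, 0.1185, 0.0855]
orientation: [0.001, -0.062, 0.998, 0.0]
wrist_force: [-0.4, 0.2, 0.1]
grip_width: 0.231
finger_force: 58.8
0.23101438161886254
at [0.5533 0.1185 0.0855] yaw -172.91 t 21.7 | first turn [0.02 0.07 0.09] then shift [ 1.6  0.2 68. ] | or shift first [ 1.7  0.1 68. ]
```

```bash
python3 -m handwheel '[[1.6,0.2,20,0,0,0,15],[0,0,15,0,0,0,15],[0,0,13,0,0,0,15],[0,0,10,0,0,0,15],[0,0,6,0,0,0,15],[0,0,4,0,0,0,15],[0,0,0,0,0,0,15],[0,0,0,0,0,0,15],[0,0,0,0,0,0,34],[0,0,0,0,0,0,34],[0,0,0,0,0,0,34],[0,0,-10,0,0,0,34],[0,0,-25,0,0,0,34],[0,0,-40,0,0,0,34],[0,0,-45,0,0,0,34],[0,0,-45,0,0,0,60],[0,0,-15,0,0,0,60],[0,0,0,0,0,0,60]]'
python3 - 2>/dev/null <<'E'
from h import *
toplook("t4"); go(.609,-.3128,.12,45.3)
E
```

```text
time: 23.5
tcp_pos: [0.5529, 0.119, 0.2001]
orientation: [0.003, -0.062, 0.998, 0.0]
wrist_force: [-0.1, -0.3, -0.0]
grip_width: 0.701
finger_force: 0.0
c [ 0.5294 -0.4388  0.011 ] yaw -0.8 0.35
c [ 0.6087 -0.3128  0.011 ] yaw 45.3 0.14
at [0.5515 0.1182 0.1977] yaw -172.91 t 23.6 | first turn [1.2000e-01 9.0000e-02 1.4179e+02] then shift [-265.9  344.1   77.7] | or shift first [  -3.8 -434.8   78. ]
```

```bash
python3 -m handwheel '[[0,-20,0,0,0,0,60],[0,-36,0,0,0,4,60],[0,-40,0,0,0,0,60],[0,-40,0,0,0,0,60],[0,-40,0,0,0,0,60],[0,-40,0,0,0,0,60],[0,-40,0,0,0,0,60],[0,-40,0,0,0,0,60],[0,-40,0,0,0,0,60],[0,-40,0,0,0,0,60],[0,-34,0,0,0,0,60],[0,-20,0,0,0,0,60],[0,0,0,0,0,0,60]]'
python3 -m handwheel '[[0,0,0,0,0,8.1,60],[0,0,0,0,0,8.1,60],[0,0,0,0,0,8.1,60],[0,0,0,0,0,8.1,60],[0,0,0,0,0,8.1,60],[0,0,0,0,0,8.1,60],[0,0,0,0,0,8.1,60],[0,0,0,0,0,8.1,60],[0,0,0,0,0,8.1,60],[0,0,0,0,0,8.1,60],[0,0,0,0,0,8.1,60],[0,0,0,0,0,8.1,60],[0,0,0,0,0,8.1,60],[0,0,0,0,0,8.1,60],[0,0,0,0,0,8.1,60],[0,0,0,0,0,8.1,60],[0,0,0,0,0,8.1,60],[0,0,0,0,0,0,60],[0,0,0,0,0,0,60]]'
python3 - 2>/dev/null <<'E'
from h import *
look('w7');go(.609,-.3128,.12,45.3)
E
```

```text
time: 24.85
tcp_pos: [0.5764, -0.3142, 0.1942]
orientation: [-0.002, -0.024, 1.0, 0.0]
wrist_force: [-0.2, 0.5, 0.1]
grip_width: 0.7
finger_force: 0.0
time: 26.75
tcp_pos: [0.5785, -0.3086, 0.1962]
orientation: [-0.001, 0.922, 0.388, -0.0]
wrist_force: [0.0, 0.3, 0.6]
grip_width: 0.705
finger_force: 0.0
[347. 114.] [344. 263.] c [ 0.608  -0.3148  0.011 ] len 0.144 yaw 45.7
at [ 0.5784 -0.3091  0.1963] yaw 45.65 t 26.8 | first turn [-0.07 -0.01  0.35] then shift [18.9 24.4 76.3] | or shift first [18.8 24.6 76.3]
```

```bash
python3 -m handwheel '[[9.5,12.5,15,0,0,0,60],[9.5,12.5,30,0,0,0,60],[0,0,32,0,0,0,60],[0,0,0,0,0,0,60],[0,0,0,0,0,0,60]]'
python3 - 2>/dev/null <<'E'
from h import *
look('w8');go(.609,-.313,.007,45.5)
E
```

```text
time: 27.3
tcp_pos: [0.609, -0.3145, 0.1196]
orientation: [-0.001, 0.922, 0.386, -0.0]
wrist_force: [0.1, -0.1, 1.8]
grip_width: 0.703
finger_force: 0.0
[317. 139.] [318. 321.] c [ 0.6069 -0.3158  0.011 ] len 0.147 yaw 45.8
at [ 0.61   -0.3151  0.1211] yaw 45.43 t 27.4 | first turn [ 0.09 -0.04 -0.07] then shift [  0.8  -2.2 114.1] | or shift first [  0.7  -2.3 114.1]
```

```bash
python3 -m handwheel '[[0,-2,25,0,0,0,60],[0,0,30,0,0,0,60],[0,0,25,0,0,0,60],[0,0,17,0,0,0,60],[0,0,10,0,0,0,60],[0,0,7,0,0,0,60],[0,0,0,0,0,0,40],[0,0,0,0,0,0,15],[0,0,0,0,0,0,15],[0,0,0,0,0,0,15],[0,0,0,0,0,0,15],[0,0,0,0,0,0,15]]' 60
python3 -m handwheel '[[0,0,-10,0,0,0,15],[0,0,-25,0,0,0,15],[0,0,-35,0,0,0,15],[0,0,-40,0,0,-8.2,15],[0,0,-40,0,0,-8.2,15],[0,0,-10,0,0,-8.2,15],[0,0,0,0,0,-8.2,15],[0,0,0,0,0,-8.2,15],[0,0,0,0,0,-8.2,15],[0,0,0,0,0,-8.2,15],[0,0,0,0,0,-8.2,15],[0,0,0,0,0,-8.2,15],[0,0,0,0,0,-8.2,15],[0,0,0,0,0,-8.2,15],[0,0,0,0,0,-8.2,15],[0,0,0,0,0,-8.2,15],[0,0,0,0,0,-8.2,15],[0,0,0,0,0,-8.2,15]]'
python3 -m handwheel '[[0,0,0,0,0,-8.2,15],[0,0,0,0,0,-8.2,15],[0,0,0,0,0,0,15],[0,0,0,0,0,0,15]]'
python3 -c "
from h import *
print(manip.get_obs()['finger_force']);go(*bw(0,-.0675),.16,187)"
```

```text
time: 28.55
tcp_pos: [0.6091, -0.314, 0.0073]
orientation: [0.001, 0.923, 0.386, 0.001]
wrist_force: [-1.0, 0.0, 5.3]
grip_width: 0.226
finger_force: 59.2
time: 30.35
tcp_pos: [0.6075, -0.3135, 0.1659]
orientation: [-0.0, 0.098, 0.995, -0.0]
wrist_force: [-0.3, 0.2, -0.9]
grip_width: 0.229
finger_force: 58.8
time: 30.75
tcp_pos: [0.6077, -0.3135, 0.1658]
orientation: [-0.0, -0.04, 0.999, -0.0]
wrist_force: [0.7, -0.7, 0.1]
grip_width: 0.233
finger_force: 58.8
58.80108833312988
at [ 0.6077 -0.3135  0.1658] yaw -175.39 t 30.8 | first turn [-0.   -0.02 -2.39] then shift [  2.9 390.6   5.8] | or shift first [ 19.1 390.1   5.8]
```

```bash
python3 -m handwheel '[[0,0,0,0,0,-2.4,15],[3,20,0,0,0,0,15],[0,35,0,0,0,0,15],[0,35,0,0,0,0,15],[0,35,0,0,0,0,15],[0,35,0,0,0,0,15],[0,35,0,0,0,0,15],[0,35,0,0,0,0,15],[0,35,0,0,0,0,15],[0,35,0,0,0,0,15],[0,35,0,0,0,0,15],[0,35,0,0,0,0,15],[0,20.6,0,0,0,0,15],[0,0,30,0,0,0,15],[0,0,30,0,0,0,15],[0,0,22,0,0,0,15],[0,0,0,0,0,0,15],[0,0,0,0,0,0,15],[0,0,0,0,0,0,15]]'
python3 -c "
from h import *
print(manip.get_obs()['grip_width']);go(*bw(0,-.0675),.0175,187)"
```

```text
time: 32.65
tcp_pos: [0.5573, 0.0741, 0.0854]
orientation: [0.001, -0.062, 0.998, 0.0]
wrist_force: [0.0, 1.0, -0.1]
grip_width: 0.226
finger_force: 58.8
0.22571185225428594
at [0.5573 0.0741 0.0854] yaw -172.85 t 32.6 | first turn [-0.01  0.16  0.15] then shift [ 0.1 -0.3 67.9] | or shift first [ 0.3 -0.3 67.9]
```

```bash
python3 -m handwheel '[[0.5,-0.3,20,0,0,0,15],[0,0,15,0,0,0,15],[0,0,13,0,0,0,15],[0,0,10,0,0,0,15],[0,0,6,0,0,0,15],[0,0,4,0,0,0,15],[0,0,0,0,0,0,15],[0,0,0,0,0,0,15],[0,0,0,0,0,0,34],[0,0,0,0,0,0,34],[0,0,0,0,0,0,34],[0,0,-10,0,0,0,34],[0,0,-25,0,0,0,34],[0,0,-40,0,0,0,34],[0,0,-45,0,0,0,34],[0,0,-45,0,0,0,60],[0,0,-15,0,0,0,60],[0,0,0,0,0,0,60]]'
python3 - 2>/dev/null <<'E'
from h import *
T,im=toplook("t5"); s=manip.capture("scene"); cv2.imwrite("pics/s5.png",s); w=manip.capture("wrist"); cv2.imwrite("pics/w9.png",w)
c=np.vstack([cv2.resize(w[60:360],(800,375))[:, :], ]) 
b=cv2.resize(s[190:330,350:540],None,fx=2.2,fy=2.2); a=cv2.resize(w[40:340,100:500],None,fx=.95,fy=.95)
h=min(a.shape[0],b.shape[0]); cv2.imwrite("pics/comb.png",np.hstack([a[:h],b[:h]]))
E
```

```text
time: 34.45
tcp_pos: [0.5574, 0.074, 0.1991]
orientation: [0.003, -0.063, 0.998, -0.0]
wrist_force: [-0.7, -0.6, 0.9]
grip_width: 0.699
finger_force: 0.0
c [ 0.5294 -0.4388  0.011 ] yaw -0.8 0.35
```

View pics/comb.png

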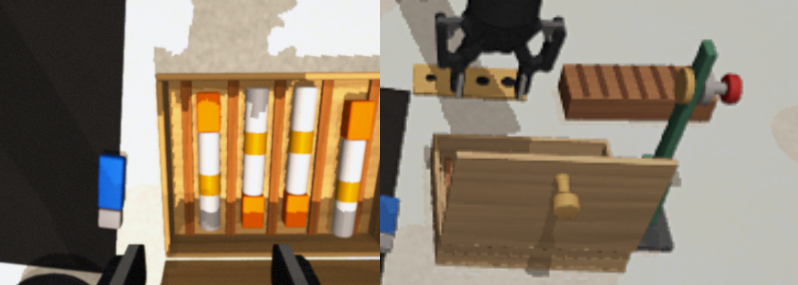

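```bash
python3 - <<'E'
from h import *
T=cam("top"); S=cam("scene"); f=lambda u,v:(u/4+70-.375,v/4+140-.375)
from scipy.optimize import brentq
def P(x,y,z): return np.r_[bw(x,y),z]
for px,y in(((215,152),.113),((645,88),-.113)):
    for th in(1.5,1.6,1.7,1.8,1.9):
        q=proj(T,P(.0875-.175*np.cos(th),y,.0505+.175*np.sin(th))); print(y,th,q.round(1),"seen",f(*px))
print("tin",onz(T,(239,158),.04),"box frame",[(onz(T,(239,158),.04)[:2]-BC)@v for v in(BX,BY)])
# knob in both views
print("knob tri",tri(T,f(440,75),S,(433,279)))
w=cv2.imread("pics/w9.png"); cv2.imwrite("pics/w9c.png",cv2.resize(w[100:320,330:560],None,fx=2.5,fy=2.5))
go(*bw(0,-.065),.30,187)
E
```

```text
0.113 1.5 [124.6 194. ] seen (123.375, 177.625)
0.113 1.6 [123.8 185.7] seen (123.375, 177.625)
0.113 1.7 [123.3 177.7] seen (123.375, 177.625)
0.113 1.8 [123.2 170.1] seen (123.375, 177.625)
0.113 1.9 [123.4 163.1] seen (123.375, 177.625)
-0.113 1.5 [234.1 177.9] seen (230.875, 161.625)
-0.113 1.6 [233.  169.7] seen (230.875, 161.625)
-0.113 1.7 [232.1 161.7] seen (230.875, 161.625)
-0.113 1.8 [231.4 154.2] seen (230.875, 161.625)
-0.113 1.9 [230.9 147.2] seen (230.875, 161.625)
tin [0.74012332 0.0613843  0.04      ] box frame [np.float64(0.1800203735632969), np.float64(-0.1021158189723623)]
knob tri (array([0.69052174, 0.15726338, 0.19920882]), np.float64(0.002020696217252684))
at [0.5544 0.0728 0.1942] yaw -172.81 t 34.6 | first turn [-0.03 -0.17  0.19] then shift [  -2.9    3.2 -105.8] | or shift first [  -2.6    3.1 -105.8]
```

View pics/w9c.png

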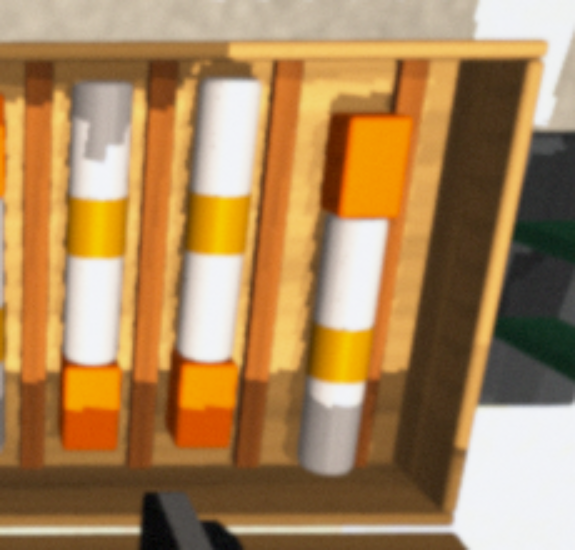

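```bash
python3 - <<'E'
from h import *
C=cam("wrist")
def bf(p): d=p[:2]-BC; return [round(float(d@BX),4),round(float(d@BY),4)]
g=lambda u,v:(u/2.5+330,v/2.5+100)
for n,a in dict(t67a=(365,125),t67body=(352,270),t67end=(330,440),t22=(218,290),t_22=(97,290)).items():
    print(n,bf(onz(C,g(*a),.017)),bf(onz(C,g(*a),.023)))
for n,a in dict(r45=(267,300),r0=(147,300),r90=(410,70),r_45=(35,300)).items(): print(n,bf(onz(C,g(*a),.012)))
E
```

```text
t67a [-0.0593, 0.0721] [-0.0598, 0.0694]
t67body [-0.0059, 0.0752] [-0.0074, 0.0725]
t67end [0.0649, 0.0765] [0.0621, 0.0738]
t22 [0.0022, 0.0251] [0.0005, 0.0234]
t_22 [0.0023, -0.0211] [0.0007, -0.022]
r45 [0.0075, 0.046]
r0 [0.0077, -0.0007]
r90 [-0.0781, 0.0875]
r_45 [0.0078, -0.0443]
```

```bash
python3 -m handwheel '[[0,25,0,0,0,0,0],[0,40,0,0,0,0,0],[0,40,0,0,0,0,0],[0,25,0,0,0,0,0],[0,5,0,0,0,0,0],[0,0,0,0,0,0,0],[0,0,0,0,0,0,0]]'
python3 - <<'E'
from h import *
C=cam("wrist"); w=manip.capture("wrist"); cv2.imwrite("pics/w10.png",w)
c=[proj(C,np.r_[bw(x,.0675),.017]) for x in(-.08,.0,.08)]; print(c)
cv2.imwrite("pics/w10c.png",cv2.resize(w[90:320,230:430],None,fx=2.5,fy=2.5))
E
```

```text
time: 35.3
tcp_pos: [0.5387, 0.2052, 0.1945]
orientation: [-0.001, -0.062, 0.998, -0.001]
wrist_force: [0.1, -0.1, -0.4]
grip_width: 0.0
finger_force: 0.0
[array([322.61461822, 124.41078764]), array([322.20531633, 212.70597201]), array([321.85570697, 288.12420007])]
```

View pics/w10c.png

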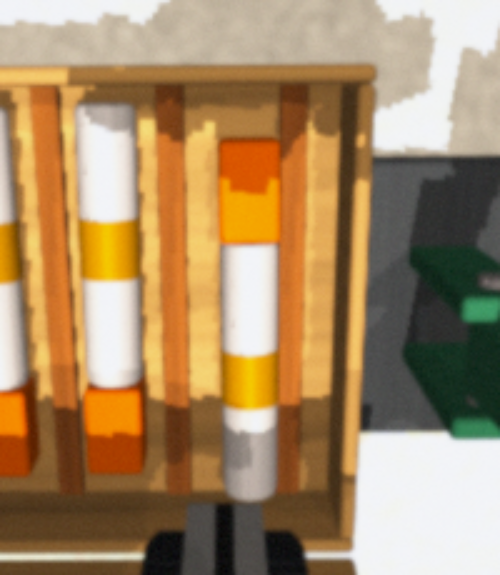

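All four tubes lie flat between the ridges, and the one in the +y groove rests against its right-hand ridge. The lid angle is about 1.70 rad, from the lid edge in the top view. Now I'll bring the closed fingers behind the lid.

```bash
python3 -m handwheel '[[0,-15,-25,0,0,0,0],[0,-30,-35,0,0,0,0],[0,-35,-35,0,0,0,0],[0,-35,-12,0,0,0,0],[0,-18,0,0,0,0,0],[-20,0,0,0,0,0,0],[-40,0,0,0,0,0,0],[-40,0,0,0,0,0,0],[-40,0,0,0,0,0,0],[-18,0,0,0,0,0,0],[0,0,0,0,0,0,0],[0,0,0,0,0,0,0]]'
python3 - <<'E'
from h import *
go(*bw(.158,-.065),.205,187)
for th in np.arange(1.7,-.01,-.1):
    u=np.array([-np.cos(th),np.sin(th)]);n=np.array([np.sin(th),np.cos(th)]);H=np.array([.0875,.0505])
    P=H+.175*u+.008*n+[.011,-.015] if th>1.45 else H+.155*u+.008*n+[.011,0]
    print(th.round(2),(P*1e3).round(0))
E
```

```text
time: 36.55
tcp_pos: [0.7118, 0.0937, 0.302]
orientation: [-0.001, -0.062, 0.998, -0.0]
wrist_force: [-0.7, -0.6, 0.0]
grip_width: 0.0
finger_force: 0.0
at [0.7118 0.0937 0.302 ] yaw -172.9 t 36.5 | first turn [-0.02 -0.1   0.1 ] then shift [-2.2  1.6 97. ] | or shift first [-2.4  1.6 97. ]
1.7 [129. 208.]
1.6 [112. 210.]
1.5 [ 94. 211.]
1.4 [ 80. 205.]
1.3 [ 65. 202.]
1.2 [ 50. 198.]
1.1 [ 35. 192.]
1.0 [ 21. 185.]
0.9 [  8. 177.]
0.8 [ -4. 167.]
0.7 [-15. 156.]
0.6 [-25. 145.]
0.5 [-34. 132.]
0.4 [-41. 118.]
0.3 [-47. 104.]
0.2 [-52.  89.]
0.1 [-55.  74.]
-0.0 [-57.  58.]
```

```bash
python3 -m handwheel '[[-2,1,30,0,0,0,0],[0,0,35,0,0,0,0],[0,0,25,0,0,0,0],[0,0,5,0,0,0,0],[0,0,0,0,0,0,0],[13,0,0,0,0,0,0],[13,0,0,0,0,0,0],[11,0,0,0,0,0,0],[10,0,0,0,0,0,0],[10,0,0,0,0,0,0],[10,0,2,0,0,0,0],[10,0,2,0,0,0,0],[10,0,2,0,0,0,0],[9,0,2,0,0,0,0]]'
python3 -c "
from h import *
o=manip.get_obs();d=o['tcp_pos'][:2]-BC;print(d@BX,d@BY,o['tcp_pos'][2],o['wrist_force']);manip.capture('scene')"
```

```text
time: 37.95
tcp_pos: [0.6177, 0.0842, 0.1995]
orientation: [-0.0, -0.063, 0.998, -0.0]
wrist_force: [0.9, 0.5, 0.4]
grip_width: 0.002
finger_force: 0.7
0.061285207960250256 -0.06453527858723399 0.1994705443860402 [0.92129094 0.50660358 0.41550733]
```

```bash
python3 -m handwheel '[[11,0,3,0,0,0,0],[15,0,6,0,0,0,0],[14,0,7,0,0,0,0],[13,0,8,0,0,0,0],[12,0,10,0,0,0,0],[11,0,11,0,0,0,0],[10,0,11,0,0,0,0],[9,0,13,0,0,0,0],[7,0,14,0,0,0,0],[6,0,14,0,0,0,0],[5,0,14,0,0,0,0],[3,0,13,0,0,0,0],[0,0,7,0,0,0,0],[0,0,0,0,0,0,0]]'
python3 -c "
from h import *
o=manip.get_obs();d=o['tcp_pos'][:2]-BC;print(d@BX,d@BY,o['tcp_pos'][2],o['wrist_force']);cv2.imwrite('pics/s6.png',manip.capture('scene')[180:330,340:560].repeat(3,0).repeat(3,1))"
```

```text
time: 39.4
tcp_pos: [0.5027, 0.0696, 0.0676]
orientation: [-0.001, -0.063, 0.998, -0.0]
wrist_force: [-0.0, 0.5, 1.1]
grip_width: -0.002
finger_force: 0.0
-0.05467449328459194 -0.06499641670305426 0.06763918354338949 [-0.03033581  0.48271293  1.08102475]
```

View pics/s6.png

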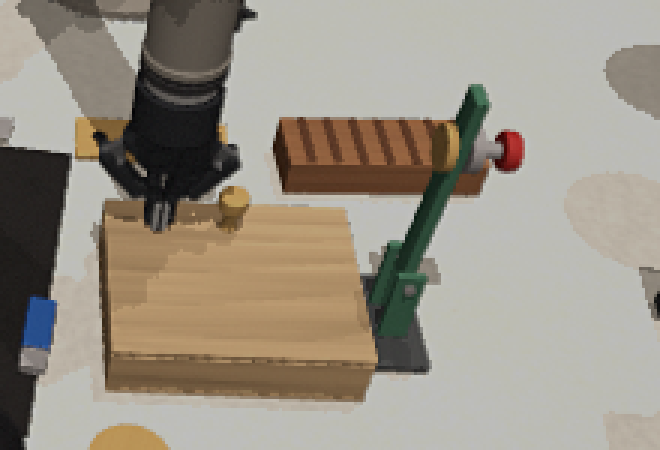

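The lid is nearly shut with the fingertip resting on it at (160,225) in the crop, and the stamp arm is still upright. I'll press the last centimetre.

```bash
python3 -m handwheel '[[1,0,4,0,0,0,0],[0,0,3,0,0,0,0],[0,0,2,0,0,0,0],[0,0,1,0,0,0,0],[0,0,1,0,0,0,0],[0,0,0,0,0,0,0]]'
```

```text
time: 40.05
tcp_pos: [0.5029, 0.0697, 0.0585]
orientation: [0.0, -0.063, 0.998, -0.0]
wrist_force: [-2.2, -0.3, 7.5]
grip_width: 0.004
finger_force: 3.3
```

```bash
python3 -m handwheel '[[0,0,1,0,0,0,0],[0,0,1,0,0,0,0],[0,0,0,0,0,0,0],[0,0,0,0,0,0,0]]'
python3 - <<'E'
from h import *
# plunger/arm tip location via angle hypotheses in top & scene
T=cam("top");S=cam("scene")
def P(x,y,z): return np.r_[bw(x,y),z]
def arm(th,r,off): # direction at th=0: -y ; outer normal +z
    u=np.array([-np.cos(th),np.sin(th)]);n=np.array([np.sin(th),np.cos(th)])
    q=np.array([.147,.078])+r*u+off*n; return P(0,*q)
for th in(1.5,1.6,1.7,1.8,1.9): print(th,"end",proj(T,arm(th,.205,0)).round(1),proj(S,arm(th,.205,0)).round(1),"plg",proj(T,arm(th,.147,.048)).round(1),proj(S,arm(th,.147,.048)).round(1))
print("seen end top",(100/4+70,358/4+140),"plg",(70/4+70,392/4+140),"scene end",(478/3+340,95/3+180),"plg",(512/3+340,150/3+180))
E
```

```text
time: 40.45
tcp_pos: [0.5029, 0.0698, 0.0583]
orientation: [-0.0, -0.063, 0.998, -0.001]
wrist_force: [-6.9, -2.0, 23.1]
grip_width: -0.001
finger_force: 11.2
1.5 end [105.5 226.4] [489.9 211.6] plg [ 92.3 234.8] [505.6 229.6]
1.6 end [ 94.8 227.9] [498.9 211.8] plg [ 86.2 236.3] [511.3 231.3]
1.7 end [ 84.6 229.6] [507.6 212.7] plg [ 80.7 237.7] [516.5 233.3]
1.8 end [ 75.1 231.5] [515.9 214.2] plg [ 75.9 239.2] [521.2 235.7]
1.9 end [ 66.5 233.5] [523.7 216.4] plg [ 72.  240.7] [525.4 238.5]
seen end top (95.0, 229.5) plg (87.5, 238.0) scene end (499.33333333333337, 211.66666666666666) plg (510.66666666666663, 230.0)
```

```bash
python3 -m handwheel '[[0,0,-10,0,0,0,0],[0,0,-30,0,0,0,0],[0,0,-40,0,0,0,0],[0,0,-45,0,0,0,0],[0,0,-45,0,0,8.2,0],[0,0,-45,0,0,8.2,0],[0,0,-45,0,0,8.2,0],[0,0,-20,0,0,8.2,0],[0,0,0,0,0,8.2,0],[0,0,0,0,0,8.2,0],[0,0,0,0,0,8.2,0],[0,0,0,0,0,8.2,0],[0,0,0,0,0,8.2,0],[0,0,0,0,0,8.2,0],[0,0,0,0,0,8,0],[0,0,0,0,0,0,0],[0,0,0,0,0,0,0]]'
python3 - <<'E'
from h import *
go(*bw(0,.195),.335,97)
for th in np.r_[1.6,np.arange(1.5,-.01,-.1)]:
    r=.186 if th>1.2 else .198 if th<.6 else .186+.012*(1.2-th)/.6
    print(th.round(2),np.round([158-1e3*r*np.cos(th)+6*np.sin(th)-0,78+1e3*r*np.sin(th)+6*np.cos(th)],1))
E
```

```text
time: 42.15
tcp_pos: [0.5025, 0.0697, 0.3357]
orientation: [0.0, 0.66, 0.751, -0.0]
wrist_force: [0.0, 0.1, 0.2]
grip_width: 0.0
finger_force: 0.0
at [0.5025 0.0697 0.3357] yaw 97.37 t 42.1 | first turn [-0.01  0.02  0.37] then shift [259.9  54.8   0.7] | or shift first [259.5  56.5   0.7]
1.6 [169.4 263.7]
1.5 [150.8 264. ]
1.4 [132.3 262.3]
1.3 [114.  258.8]
1.2 [ 96.2 253.5]
1.1 [ 78.1 248.3]
1.0 [ 60.4 241.1]
0.9 [ 43.4 232.1]
0.8 [ 27.1 221.3]
0.7 [ 12.  208.9]
0.6 [ -2.  194.8]
0.5 [-12.9 178.2]
0.4 [-22.  160.6]
0.3 [-29.4 142.2]
0.2 [-34.9 123.2]
0.1 [-38.4 103.7]
-0.0 [-40.  84.]
```

```bash
python3 -m handwheel '[[0,20,0,0,0,0.4,0],[10,20,0,0,0,0,0],[25,15,0,0,0,0,0],[35,0,0,0,0,0,0],[40,0,0,0,0,0,0],[40,0,0,0,0,0,0],[40,0,0,0,0,0,0],[40,0,0,0,0,0,0],[28,0,0,0,0,0,0],[2,0,0,0,0,0,0],[0,0,20,0,0,0,0],[0,0,30,0,0,0,0],[0,0,21,0,0,0,0],[0,0,0,0,0,0,0],[0,0,0,0,0,0,0]]'
python3 -c "
from h import *
o=manip.get_obs();d=o['tcp_pos'][:2]-BC;print(d@BX,d@BY,o['tcp_pos'][2],o['wrist_force']);go(*bw(0,.195),.264,97)
s=manip.capture('scene')[150:300,420:600];t=manip.capture('top')[170:320,60:240];cv2.imwrite('pics/st.png',np.hstack([cv2.resize(a,(400,333),interpolation=2) for a in(s,t)]))"
```

```text
time: 43.65
tcp_pos: [0.5271, 0.3337, 0.2651]
orientation: [0.0, 0.664, 0.748, -0.0]
wrist_force: [0.0, -0.6, 0.1]
grip_width: 0.001
finger_force: 0.0
0.0017712640563272851 0.19411863352763023 0.2651161537861123 [ 0.02338628 -0.59719646  0.07509343]
at [0.5271 0.3337 0.2651] yaw 96.77 t 43.6 | first turn [ 0.    0.02 -0.23] then shift [ 0.9 -1.8  1.1] | or shift first [ 0.9 -1.8  1.1]
```

View pics/st.png

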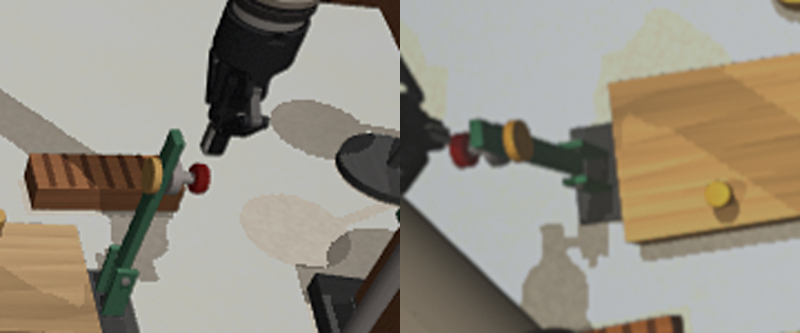

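The closed fingers are just outside the upright arm's tab (finger at (210,150), arm end at (175,135) in the left half), above the red plunger. Now I'll swing the arm down.

```bash
python3 -m handwheel '[[-12,-1.5,1,0,0,0,0],[-13,0,0,0,0,0,0],[-12,0,0,0,0,0,0],[-12,0,0,0,0,0,0],[-12,0,2,0,0,0,0],[-12,0,2,0,0,0,0],[-12,0,2,0,0,0,0],[-12,0,4,0,0,0,0],[-12,0,4,0,0,0,0],[-12,0,4,0,0,0,0],[-12,0,5,0,0,0,0],[-12,0,6,0,0,0,0],[-12,0,8,0,0,0,0]]'
python3 -c "
from h import *
o=manip.get_obs();d=o['tcp_pos'][:2]-BC;print(d@BX,d@BY,o['tcp_pos'][2],o['wrist_force'])"
```

```text
time: 45.05
tcp_pos: [0.5436, 0.1774, 0.2262]
orientation: [0.0, 0.664, 0.748, -0.0]
wrist_force: [0.8, 1.4, 0.3]
grip_width: -0.0
finger_force: 0.5
-0.000952270232710519 0.036963058470631416 0.22623536362799035 [0.78447141 1.42418996 0.27541653]
```

```bash
python3 -m handwheel '[[-10,0,6,0,0,0,0],[-15,0,12,0,0,0,0],[-14,0,14,0,0,0,0],[-11,0,17,0,0,0,0],[-9,0,17,0,0,0,0],[-7,0,18,0,0,0,0],[-6,0,19,0,0,0,0],[-3,0,17,0,0,0,0],[-1.5,0,10,0,0,0,0],[0,0,4,0,0,0,0],[0,0,0,0,0,0,0]]'
python3 -c "
from h import *
o=manip.get_obs();d=o['tcp_pos'][:2]-BC;print(d@BX,d@BY,o['tcp_pos'][2],o['wrist_force'])"
```

```text
time: 46.15
tcp_pos: [0.5523, 0.1022, 0.0922]
orientation: [-0.0, 0.664, 0.748, -0.0]
wrist_force: [-0.0, -0.8, 0.6]
grip_width: -0.001
finger_force: 0.0
-0.0014025048573573058 -0.038747592205375055 0.0922065082075483 [-0.02677504 -0.756437    0.56158825]
```

```bash
python3 -m handwheel '[[0,0,3,0,0,0,0],[0,0,2,0,0,0,0],[0,0,2,0,0,0,0],[0,0,1,0,0,0,0],[0,0,1,0,0,0,0],[0,0,0,0,0,0,0],[0,0,0,0,0,0,0]]'
```

```text
time: 46.85
tcp_pos: [0.5528, 0.1026, 0.0841]
orientation: [0.0, 0.664, 0.748, 0.0]
wrist_force: [-0.4, 0.1, 2.9]
grip_width: 0.001
finger_force: 1.6
```

```bash
python3 -m handwheel '[[0,0,1,0,0,0,0],[0,0,0.5,0,0,0,0],[0,0,0,0,0,0,0],[0,0,0,0,0,0,0]]'
```

```text
time: 47.25
tcp_pos: [0.5529, 0.1026, 0.0839]
orientation: [0.001, 0.664, 0.748, -0.0]
wrist_force: [-4.8, -0.6, 12.8]
grip_width: 0.002
finger_force: 6.5
```

```bash
python3 -m handwheel '[[0,0,-10,0,0,0,0],[0,0,-30,0,0,0,0],[0,0,-35,0,0,0,0],[0,0,-35,0,0,0,0],[0,0,-10,0,0,0,0],[0,0,0,0,0,0,0],[0,0,0,0,0,0,0]]'
python3 - <<'E'
from h import *
C=cam("wrist");w=manip.capture("wrist");S=cam("scene");s=manip.capture("scene")
def red(im):
    h=cv2.cvtColor(im,cv2.COLOR_BGR2HSV);m=(((h[...,0]<4)|(h[...,0]>173))&(h[...,1]>150)&(h[...,2]>60)).astype(np.uint8)
    n,l,st,c=cv2.connectedComponentsWithStats(m); return [(st[i].tolist(),c[i].round(1)) for i in range(1,n) if st[i,4]>25]
a=red(w);b=red(s);print(a,b)
print("expect scene",proj(S,np.r_[bw(0,0),.126]),"wrist",proj(C,np.r_[bw(0,0),.126]))
for st,c in a: print(c,onz(C,c,.126)); print([tri(C,c,S,k) for _,k in b])
cv2.imwrite("pics/p.png",np.hstack([cv2.resize(w,(400,300)),cv2.resize(s[190:310,360:520],(400,300),interpolation=2)]))
go(*bw(0,0),.135,97)
E
```

```text
time: 47.95
tcp_pos: [0.5519, 0.102, 0.2011]
orientation: [-0.0, 0.664, 0.748, -0.001]
wrist_force: [0.3, 0.2, -0.2]
grip_width: -0.006
finger_force: 0.0
[([296, 164, 51, 52, 2039], array([321. , 189.7]))] [([415, 251, 13, 12, 118], array([420.7, 256.8]))]
expect scene [421.49275536 255.56730791] wrist [320.4099594 192.7033709]
[321.  189.7] [0.54914111 0.14275845 0.126     ]
[(array([0.54895233, 0.14063221, 0.1205588 ]), np.float64(0.002176337361940977))]
at [0.5515 0.1019 0.2004] yaw 96.8 t 48.0 | first turn [-0.19  0.01 -0.2 ] then shift [38.9  2.2 65.4] | or shift first [38.9  2.3 65.4]
```

View pics/p.png

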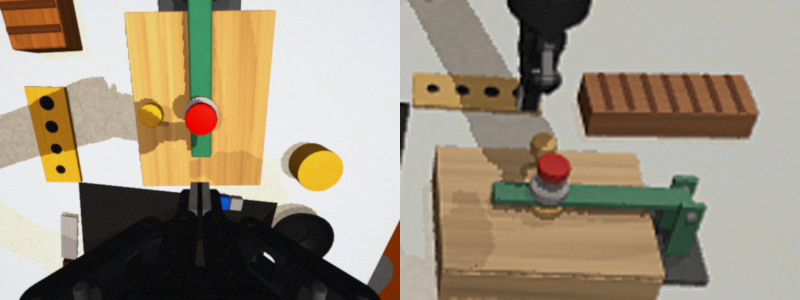

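The arm lies level over the shut lid and the red plunger is in the middle, at wrist pixel (321,190). Two views put it at (0.549, 0.141). Next I'll press it.

```bash
python3 -m handwheel '[[15,1,0,0,0,0,0],[25,1,0,0,0,0,0],[0,0,20,0,0,0,0],[0,0,25,0,0,0,0],[0,0,20,0,0,0,0],[0,0,0,0,0,0,0],[0,0,0,0,0,0,0]]'
python3 -m handwheel '[[0,0,4,0,0,0,0],[0,0,4,0,0,0,0],[0,0,3,0,0,0,0],[0,0,3,0,0,0,0],[0,0,2,0,0,0,0],[0,0,0,0,0,0,0],[0,0,0,0,0,0,0]]'
```

```text
time: 48.75
tcp_pos: [0.5495, 0.1435, 0.137]
orientation: [-0.001, 0.664, 0.748, -0.0]
wrist_force: [0.5, 0.1, 0.1]
grip_width: 0.002
finger_force: 0.0
time: 49.45
tcp_pos: [0.5502, 0.1425, 0.122]
orientation: [0.0, 0.664, 0.748, 0.0]
wrist_force: [-0.7, -0.3, 4.7]
grip_width: 0.002
finger_force: 2.7
```

Contact is at about 0.125. The stop is expected at about 0.113.

```bash
python3 -m handwheel '[[0,0,2,0,0,0,0],[0,0,2,0,0,0,0],[0,0,2,0,0,0,0],[0,0,2,0,0,0,0],[0,0,1,0,0,0,0],[0,0,0,0,0,0,0],[0,0,0,0,0,0,0]]'
python3 -m handwheel '[[0,0,1,0,0,0,0],[0,0,0.7,0,0,0,0],[0,0,0,0,0,0,0],[0,0,0,0,0,0,0]]'
```

```text
time: 50.15
tcp_pos: [0.5504, 0.1425, 0.114]
orientation: [0.001, 0.664, 0.748, 0.0]
wrist_force: [-3.3, -1.2, 12.1]
grip_width: 0.001
finger_force: 5.8
time: 50.55
tcp_pos: [0.5505, 0.1426, 0.1138]
orientation: [0.001, 0.664, 0.748, -0.0]
wrist_force: [-6.1, -3.1, 20.5]
grip_width: -0.002
finger_force: 10.6
```

It's on the stop: the force rose to 20 N with no further travel. I'll release it, back away and check.

```bash
python3 -m handwheel '[[0,0,0,0,0,0,0],[0,0,0,0,0,0,0],[0,0,-5,0,0,0,0],[0,0,-10,0,0,0,0],[0,0,-20,0,0,0,0],[0,0,-40,0,0,0,0],[0,0,-45,0,0,0,0],[-30,0,-30,0,0,0,0],[-40,0,0,0,0,0,0],[-40,0,0,0,0,0,0],[-40,0,0,0,0,0,0],[-40,0,0,0,0,0,0],[-20,0,0,0,0,0,0],[0,0,0,0,0,0,0],[0,0,0,0,0,0,0]]'
python3 - <<'E'
from h import *
s=manip.capture("scene");t=manip.capture("top")
cv2.imwrite("pics/end.png",np.hstack([cv2.resize(s[120:400,150:520],(400,303)),cv2.resize(t[120:400,60:430],(400,303))]))
h=cv2.cvtColor(s,cv2.COLOR_BGR2HSV)[230:290,390:460]; m=((h[...,0]<4)|(h[...,0]>173))&(h[...,1]>150)&(h[...,2]>60); ys,xs=np.where(m); print("red scene",xs.mean()+390,ys.mean()+230,m.sum())
E
```

```text
time: 52.05
tcp_pos: [0.5746, -0.0656, 0.2603]
orientation: [-0.0, 0.664, 0.748, 0.0]
wrist_force: [0.4, -0.4, -0.3]
grip_width: 0.001
finger_force: 0.0
red scene 420.728813559322 256.83898305084745 118
```

View pics/end.png

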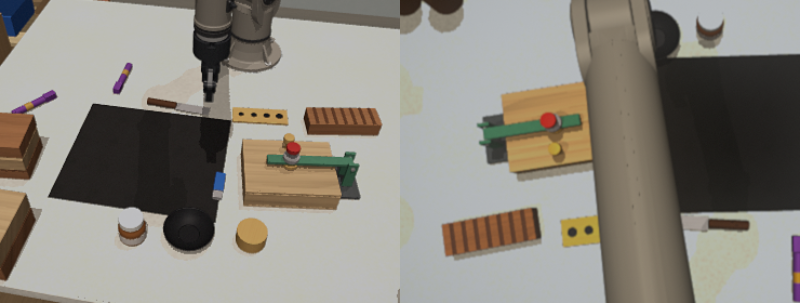

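The final view shows the mat clear of tubes, the lid shut, the arm level and the bystanders in place. The plunger is back up, with its red head at scene pixel (420.7,256.8), the same as before the press.

```bash
python3 -c "
from bench import manip
print(manip.hand_in())"
```

```text
the job is handed in; nothing more can be done
None
```

I handed the job in at about 52 s: all four tubes lie flat in their own grooves, the lid is shut, the stamp arm is level, and the plunger was pressed to its stop and has sprung back up; the hand-in gave no verdict.

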